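Close and pin the clamshell test jig

TASK

An LED driver lies in the open clamshell test jig: swing the red-knobbed clamp lever at the jig's side down shut, then close the hinged upper half over the driver, then take the orange-handled pin from its stand and push it down through the aligned holes of both halves until its collar lies on the upper half. The sprung bed under the driver keeps lifting the upper half, so finish while still gripping the pin and pressing it down, with the halves held fully shut; the program ends in that hold, without letting go. Leave everything else on the bench where it is.

Things in the scene. Friction and masses are not known exactly. Their poses are not given: they have to be found in the camera images.
- jig: clamshell test jig fixed to the bench, blue and aluminium; origin at the centre of the clamshell's underside, on the bench top, x away from the robot at yaw 0, z up. Lower half: x -75 to 75, y -47 to 47 mm, 34 mm high at the pin block in front; hinge at the far side (x = 60, height 38 mm). A side socket block with the clamp lever stands at y = -42 to -128 mm (the robot's right), up to 44 mm high
- lid (a joint): angle of the jig's upper half, a 130 x 70 x 8 mm aluminium plate: 0 = fully shut, level (upper face 46 mm above the bench); grows as it opens up and away from the robot, 1.57 = upright. Starts open, stays where left (friction 0.1 N m). Closing, it meets the driver at about 0.07 rad, lies ajar there if let go; about 5 N at the pin hole press it down to 0
- lid_hinge (a point): middle of the upper half's hinge axis (axis along the jig's y), 38 mm above the bench; the plate's underside is level with the axis, it reaches 130 mm from it and is 8 mm thick; two 5 mm high blue ribs run along its long edges on the outer face (15 to 85 mm from the axis, 56 mm apart)
- lid_hole (a point): centre of the 11.5 mm pin hole, at the upper (outer) face of the upper half, 110 mm from the hinge axis; moves with it
- hole (a point): centre of the mouth of the 11 mm pin hole in the lower half, 34 mm above the bench; the hole runs straight down 26 mm
- lever (a joint): angle of the clamp lever: 0 = shut, level, knob towards the robot; grows as the knob swings up and away from the robot. It starts raised and stays where it is left (friction 0.07 N m, about 1 N at the knob)
- lever_pivot (a point): middle of the lever's pivot axis (along the jig's y), 35 mm above the bench; the knob is 70 mm from it
- lever_knob (a point): centre of the lever's red knob, a 16 mm thick, 28 mm long cylinder lying along the jig's y; moves with the lever, 35 mm above the bench when shut
- pin: the pin, upright: steel shank 8 mm thick and 34 mm long with a tapered tip, collar 24 mm across and 5 mm thick above it, then an orange grip 16 mm thick and 32 mm high; 71 mm in all, 60 g; origin at the lower tip, z along the pin up to the grip
- pin_grip (a point): centre of the pin's orange grip, 55 mm above the tip and 16 mm above the collar's upper face
- pin_tip (a point): lower tip of the pin; 12 mm above the jig's underside when the collar lies on the shut upper half, 8 mm above the bench in the stand
- stand: grey pin stand fixed to the bench, foot 76 x 76 mm, block 54 x 54 mm, 42 mm high; the pin hangs by its collar in the hole in its middle; origin at the centre of its underside
- driver_centre (a point): centre of the blue LED driver (47 x 56 x 19 mm) that lies in the jig's nest
- nest (a point): centre of the jig's nest, where the driver's centre lies, 30 mm above the bench (27 mm when pressed down)
- bit_block: green bit block with bits, 54 x 84 x 31 mm, fixed bystander; it may change places with the pin stand
- tape_roll: yellow tape roll, 62 mm across, 18 mm high, bystander; origin under its centre
- screwdriver: yellow screwdriver, 177 mm long, bystander; origin under its middle
- spare_driver: spare blue LED driver, 55 x 56 x 20 mm, bystander; origin under its middle
There are look-alikes about, which are no part of the job. What is meant by the pin is not purple or turquoise, and is the smaller of those in its own colour.

How it is judged:
By the outcome, as a careful person would: the job done as asked, in the order asked, and still so for the second after the job is handed in, while the arm keeps its last pose, push and grip.
It also fails if it takes over 61 s, if anything falls off the work surface, if the arm or the gripper's body presses on something with over 40 N, if the wrist force passes 120 N, or if a joint passes its speed limit or range.

ROBOT

A 6-joint arm with a two-finger parallel gripper is mounted at the origin on a cart in front of the work surface, level with it; the furniture and walls round the work are solid. World frame = base frame: x ahead of the robot, y to its left, z up, the work surface at z = 0. Lengths are in m, angles in rad, forces in N, time in s.
With the tool pointing down it reaches from about 0.25 to 0.775 m from the base axis. Payload 4 kg.
Tool frame: the origin (TCP) lies between the finger pads; the fingertips stand 11 mm ahead of it and the grasp point (between the pads) lies 8 mm behind it; z points along the fingers, y is the line along which they close (so a half turn about z gives the same grasp; the last joint's range is limited). The gripper opens to 85 mm and grips with 20 to 120 N. Pads are 22 mm wide; open, the fingers measure 114 mm over their backs; the gripper's body (76 mm by 85 mm) begins 54 mm behind the grasp point. The pads swing forward as they close: fully open they stand 13 mm farther back than shut.
Start: joints at [-1.392, 0.087, 1.371, -0, 1.684, -0.103], TCP at [0.153, -0.528, 0.242] pointing down, gripper open.
Joint ranges: [-3.1, 3.1], [-0.76, 2.03], [0.27, 2.55], [-1.08, 4.22], [0.17, 2.65], [-2.57, 2.57]. Speed limits (rad/s): [2.79, 2.79, 3.14, 3.14, 3.14, 3.14].

INTERFACE

Orientations are given as a unit quaternion [x, y, z, w].
In Python, from station import bot, imaging, job gives the robot as it stands.
- The arm moves only by the tool drive_tool, never from a script. Its argument "plan" is a list of rows, each a list of 3 entries, a list of its own where there are three numbers: the closure, from -1 (fully open) to 1 (shut), then the shift along the world's x, y, z in m, then the turn, a rotation vector about the world's x, y, z in rad. In form: [[gripper, [x, y, z], [rx, ry, rz]], ...]. A call has 1 to 8 rows; each row is the pose to reach, as a shift and turn from the pose commanded when the call began; what a row does not reach only later rows make up. A row lasts 1/12 s, in which the tool goes at most 41.7 mm and 7.16 degrees, less where a joint would pass 70% of its speed; a pose out of reach is approached as far as the arm can. A call with a gripper value outside its range is refused whole. The fingers move at their own pace and stop on an object; "newtons" is the grip in N (left out, the last holds). Time passes only in rows, so rows that repeat a pose let the fingers close. It gives the time, the measured TCP pose, the force, the opening and the grip force at its end, in the units of the state.
- bot.get_obs(): the state, without advancing time (a new reading comes with each control period).
- imaging.grab_frame(name): name is "scene" or "top" or "wrist"; returns a dict with "img" (480x640x3 uint8, red, green, blue), "fx", "fy", "cx", "cy" (pixels), "R" (3x3) and "t" (3): a world point X has camera coordinates R X + t. Camera axes: x right, y down, z forward; pixel columns grow to the right and rows downward; lengths in m; the calibration is good to about 2 mm. The wrist camera is an equidistant fisheye: a pixel r from the principal point sees the ray r / f radians off the axis. A picture is of the moment at which its call begins. There is no depth.
- job.finish_job(): hands the job in; it is judged then, once.
The state is a dict: "time": time; "qpos": joint angles; "joint_vel": joint speeds; "tau": joint torques, N m; "eef_pos": TCP position; "tcp_rot": TCP orientation; "ft_force": force on the tool from outside, world axes, zero at the start; "moment": the same for the moment, N m; "finger_gap": opening from 0.0 (shut) to 1.0 (fully open); "finger_force": force on a finger pad.
Only numpy, scipy, OpenCV 4.12 (cv2) and the standard library are available. Lean on these libraries where they do the work, as an engineer would, in place of code of your own. Each camera call takes 0.05 s, during which the arm holds its last target. There are 200 camera calls.

## Working session

There is one attempt and no reset: what is moved stays moved. The work goes in short steps, Python scripts to look and compute and a tool call to move; the robot and the scene stay as the last step left them, time stands still between calls to the robot, and variables do not carry over. Pictures are saved under pics/ and viewed, at most 10 in all, crops included, and the job is handed in when it is done.

Besides the shell and the picture viewer there is one more tool, called as name([rows], argument=value, ...), one row to a line, values as JSON. drive_tool: Moves the arm, as the interface text tells. Its arguments: {"type":"object","properties":{"plan":{"type":"array"},"newtons":{"type":"number"}},"required":["plan"]}

```bash
mkdir -p pics; cat > h.py <<'E'
import numpy as np, cv2, json
from station import bot, imaging, job
def grab(n,tag):
    f=imaging.grab_frame(n); cv2.imwrite(f'pics/{tag}.png',f['img'][:,:,::-1])
    np.savez(f'pics/{tag}.npz',**{k:np.array(f[k]) for k in f}); return f
def load(tag): return np.load(f'pics/{tag}.npz')
def ray(f,u,v):
    x=np.array([(u-f['cx'])/f['fx'],(v-f['cy'])/f['fy'],1.0]); R=np.array(f['R']); return -R.T@f['t'], R.T@x
def onz(f,u,v,z):
    c,d=ray(f,u,v); return c+d*(z-c[2])/d[2]
def proj(f,X):
    p=np.array(f['R'])@X+f['t']; return np.array([f['fx']*p[0]/p[2]+f['cx'],f['fy']*p[1]/p[2]+f['cy']])
def tri(rays):
    A=np.zeros((3,3));b=np.zeros(3)
    for c,d in rays:
        d=d/np.linalg.norm(d);P=np.eye(3)-np.outer(d,d);A+=P;b+=P@c
    return np.linalg.solve(A,b)
E
python3 - <<'E'
from h import *
a=grab('scene','s0');b=grab('top','t0')
for f in(a,b): print(-np.array(f['R']).T@f['t'],f['fx'])
print(bot.get_obs())
E
```

```text
[0.07587394 0.62262204 0.69297431] 496.4362493950125
[0.39501705 0.31610092 0.92739649] 512.1321066229054
{'time': 0.1, 'qpos': array([-1.39206541e+00,  8.79355902e-02,  1.37208796e+00, -4.80219751e-06,
        1.68360351e+00, -1.03058717e-01]), 'joint_vel': array([ 1.89103041e-03, -1.12778434e-03, -5.32859199e-03, -9.45265541e-04,
        3.22352863e-06,  1.52284061e-03]), 'tau': array([ 2.67004696e-03, -3.53010607e+01, -3.14220500e+01, -6.59347393e-05,
        7.90140097e-03,  1.63055438e-05]), 'eef_pos': array([ 0.15288303, -0.52789214,  0.24123406]), 'tcp_rot': array([ 9.90090259e-01,  1.40428784e-01, -4.08621796e-05, -1.01638376e-03]), 'ft_force': array([ 0.00655496, -0.17532825,  0.74772874]), 'moment': array([-0.04505018, -0.00887828,  0.01556293]), 'finger_force': 0.0, 'finger_gap': 0.998729192039078}
```

View pics/s0.png

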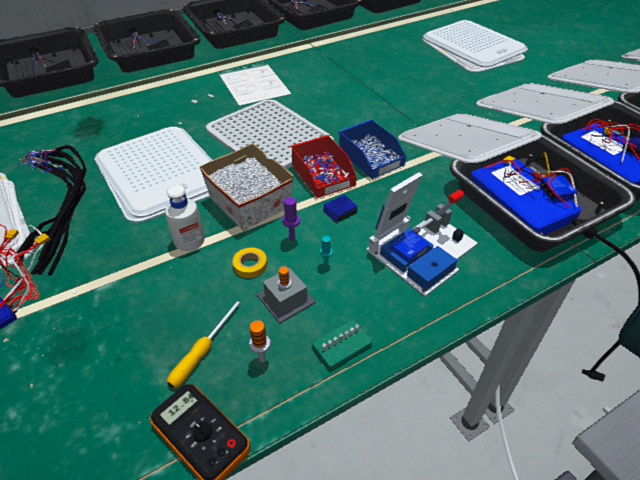

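View pics/t0.png

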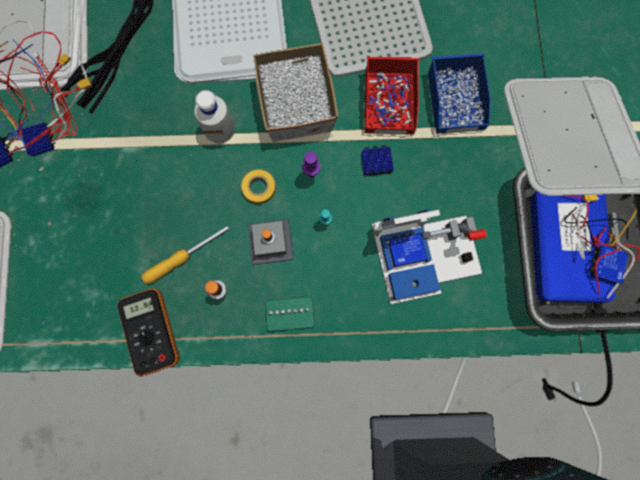

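The scene shows four pin-like things. In scene pixels they are the orange pin in the grey stand (284,277), a larger orange one on the bench (258,335), a purple one (290,215) and a turquoise one (326,248). I choose the orange pin in the stand, which is smaller and stands where the task says. The jig is at about (415,250) in the scene and (410,260) in the top view, with its red knob at (457,196) and (478,234). I'll check this in close crops.

```bash
python3 - <<'E'
import cv2,numpy as np
s=cv2.imread('pics/s0.png');t=cv2.imread('pics/t0.png')
c=lambda i,x,y,w,h:cv2.resize(i[y:y+h,x:x+w],(400,300),interpolation=cv2.INTER_CUBIC)
cv2.imwrite('pics/c0.png',np.vstack([np.hstack([c(s,360,168,120,90+0),c(s,360,215,120,90)]),np.hstack([c(t,368,202,132,99),c(t,200,210,132,99)])]))
E
```

```text
(no output)
```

View pics/c0.png

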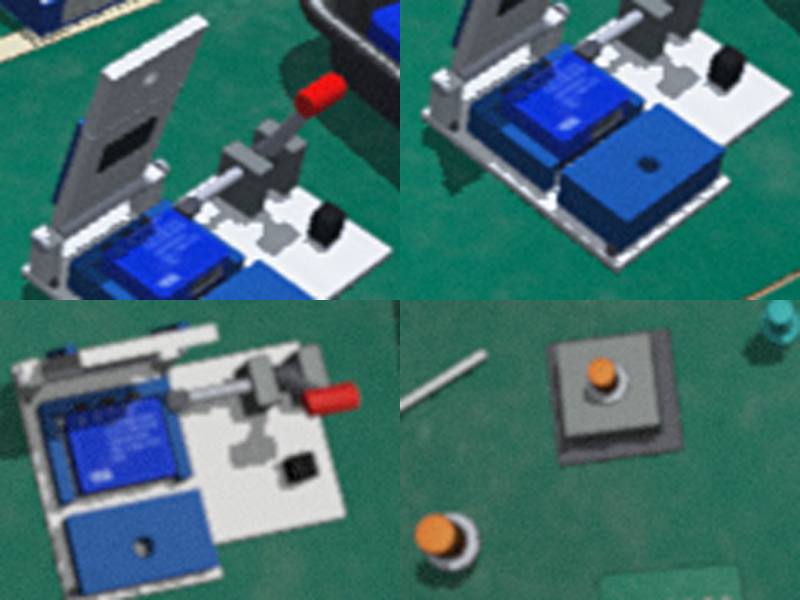

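The crops confirm that the stand pin is the smaller orange one. The jig's lid is about upright, the knob is up and back at scene (456,196) and top (477,235), and the pin hole in the lower half is at scene (435,264) and top (415,283).

```bash
python3 - <<'E'
from h import *
np.set_printoptions(precision=4,suppress=True)
s=load('s0');t=load('t0')
T=lambda u,v:(u/3.0303+368,(v-300)/3.0303+202)
S1=lambda u,v:(u/3.3333+360,v/3.3333+168)
S2=lambda u,v:((u-400)/3.3333+360,v/3.3333+215)
hs=S2(649,164);ht=T(143,546)
print('hole',onz(s,*hs,.034),onz(t,*ht,.034),tri([ray(s,*hs),ray(t,*ht)]))
cs=[onz(t,*T(*p),.034) for p in[(65,515),(200,490),(218,570),(78,597)]]
print('block top',np.array(cs))
cs2=[onz(s,*S2(*p),.034) for p in[(558,178),(657,105),(725,155),(625,240)]]
print('block scene',np.array(cs2))
k=tri([ray(s,*S1(321,94)),ray(t,*T(331,399))]);print('knob',k)
for a,b in[((340,82),(357,396)),((305,104),(306,401))]: print('knobend',tri([ray(s,*S1(*a)),ray(t,*T(*b))]))
print('piv bench', )
# pin
pt=((601-400)/3.0303+200,(372-300)/3.0303+210)
print('pin top',onz(t,*pt,.079), onz(s,284,268,.079),'grip',onz(s,284,276,.063),tri([ray(s,284,268),ray(t,*pt)]))
# lid free-edge corners
for a,b in[((103,75),(80,357)),((208,15),(216,332))]: print('lid corner',tri([ray(s,*S1(*a)),ray(t,*T(*b))]))
E
```

```text
hole [0.485  0.1502 0.034 ] [0.488  0.1498 0.034 ] [0.4877 0.1485 0.0306]
block top [[0.5074 0.1936 0.034 ]
 [0.5194 0.1145 0.034 ]
 [0.4729 0.1077 0.034 ]
 [0.46   0.189  0.034 ]]
block scene [[0.5017 0.1983 0.034 ]
 [0.517  0.1181 0.034 ]
 [0.4692 0.1107 0.034 ]
 [0.4503 0.1945 0.034 ]]
knob [0.5578 0.053  0.0977]
knobend [0.5584 0.0394 0.1002]
knobend [0.5568 0.0661 0.0969]
piv bench
pin top [0.5751 0.4041 0.079 ] [0.5767 0.4022 0.079 ] grip [0.5739 0.4047 0.063 ] [0.5743 0.4036 0.0822]
lid corner [0.5714 0.199  0.1626]
lid corner [0.5796 0.1292 0.1679]
```

```bash
python3 - <<'E'
from h import *
np.set_printoptions(precision=4,suppress=True)
s=load('s0');t=load('t0')
T=lambda u,v:(u/3.0303+368,(v-300)/3.0303+202)
S1=lambda u,v:(u/3.3333+360,v/3.3333+168)
H=np.array([.4875,.1498]);th=.148
R=np.array([[np.cos(th),np.sin(th)],[-np.sin(th),np.cos(th)]])
J=lambda p:np.r_[R@(np.array(p)[:2]-H)+[-.05,0],p[2]]
for n,p,z in[('clevisL',(260,375),.044),('clevisR',(312,362),.044),('black',(298,467),.02)]: print(n,J(onz(t,*T(*p),z)))
for n,p,z in[('clevisL',(247,162),.044),('clevisR',(282,138),.044)]: print('s',n,J(onz(s,*S1(*p),z)))
for x in(-.026,-.034,.036,.05):
  P=np.r_[R.T@(np.array([x,-.106])-[-.05,0])+H,.035]
  print(x,P,'top crop',(proj(t,P)-[368,202])*3.0303+[0,300],'scene crop',(proj(s,P)-[360,168])*3.3333)
for c in([.5714,.199,.1626],[.5796,.1292,.1679],[.5578,.053,.0977]): print(J(c))
print(J([.5755,.4035,.079]))
E
```

```text
clevisL [ 0.0351 -0.0868  0.044 ]
clevisR [ 0.0372 -0.1184  0.044 ]
black [-0.0192 -0.1032  0.02  ]
s clevisL [ 0.027  -0.0832  0.044 ]
s clevisR [ 0.0282 -0.1149  0.044 ]
-0.026 [0.5269 0.0485 0.035 ] top crop [312.6895 473.4556] scene crop [340.892  205.4412]
-0.034 [0.519  0.0473 0.035 ] top crop [315.9795 486.8753] scene crop [351.8471 213.0357]
0.036 [0.5882 0.0576 0.035 ] top crop [287.5864 371.0642] scene crop [259.2647 148.8536]
0.05 [0.602  0.0597 0.035 ] top crop [282.013  348.3312] scene crop [241.5988 136.6068]
[0.0402 0.0363 0.1626]
[ 0.0381 -0.034   0.1679]
[ 0.0053 -0.1061  0.0977]
[0.0744 0.238  0.079 ]
```

drive_tool([
  [1,[0.4,0.58,0],[0,0,-0.134]],
  [1,[0.4,0.58,0],[0,0,-0.134]],
  [1,[0.4,0.58,0],[0,0,-0.134]],
  [1,[0.4,0.58,0],[0,0,-0.134]],
  [1,[0.4,0.58,0],[0,0,-0.134]],
  [1,[0.4,0.58,0],[0,0,-0.134]],
  [1,[0.4,0.58,0],[0,0,-0.134]],
  [1,[0.4,0.58,0],[0,0,-0.134]],
], newtons=60)

```text
time: 0.77
eef_pos: [0.3426, -0.2519, 0.242]
tcp_rot: [0.997, 0.074, -0.0, -0.0]
ft_force: [0.9, -0.8, 0.9]
finger_gap: -0.003
finger_force: 0.0
```

drive_tool([
  [1,[0.213,0.305,0],[0,0,0]],
  [1,[0.213,0.305,0],[0,0,0]],
  [1,[0.213,0.305,0],[0,0,0]],
  [1,[0.213,0.305,0],[0,0,0]],
  [1,[0.213,0.305,0],[0,0,0]],
  [1,[0.213,0.305,0],[0,0,0]],
  [1,[0.213,0.305,0],[0,0,0]],
  [1,[0.213,0.305,0],[0,0,0]],
])

```text
time: 1.43
eef_pos: [0.5336, 0.0215, 0.2418]
tcp_rot: [0.997, 0.074, -0.0, 0.0]
ft_force: [1.2, -0.9, 0.4]
finger_gap: 0.0
finger_force: 0.0
```

drive_tool([
  [1,[0,0,0],[0,0,0]],
  [1,[0,0,0],[0,0,0]],
])

```text
time: 1.6
eef_pos: [0.5332, 0.0212, 0.2409]
tcp_rot: [0.997, 0.076, -0.001, -0.0]
ft_force: [-0.5, -0.1, 0.0]
finger_gap: 0.0
finger_force: 0.0
```

```bash
python3 - <<'E'
from h import *
f=grab('wrist','w1'); print(f['fx'],f['cx'],f['cy'],-np.array(f['R']).T@f['t'])
print(bot.get_obs()['eef_pos'],bot.get_obs()['ft_force'])
E
```

```text
371.64829954431775 323.40654296451106 238.47844859119863 [0.61567072 0.03326393 0.37190641]
[0.53277849 0.01984741 0.24135656] [-0.32038353 -0.17028855 -1.14983706]
```

View pics/w1.png

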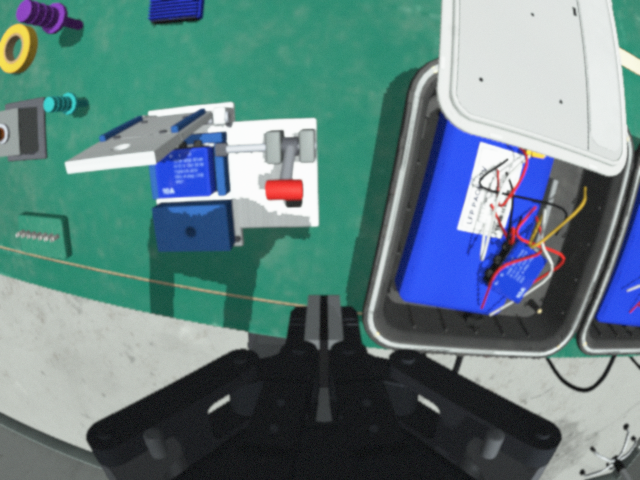

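The wrist view shows the knob at (284,189), the lower hole at (190,231), the clevis at (274,145) and (308,143), and the block's front edge along (160,250)-(234,248).

```bash
cat >> h.py <<'E'
def wray(f,u,v):
    x=(u-f['cx'])/f['fx'];y=(v-f['cy'])/f['fy'];r=np.hypot(x,y);k=np.sin(r)/r
    R=np.array(f['R']);return -R.T@f['t'],R.T@np.array([x*k,y*k,np.cos(r)])
def won(f,u,v,z):
    c,d=wray(f,u,v);return c+d*(z-c[2])/d[2]
E
python3 - <<'E'
from h import *
np.set_printoptions(precision=4,suppress=True)
f=load('w1');s=load('s0');t=load('t0')
print('hole',won(f,190,231,.034))
for p in[(153,206),(231,201),(234,248),(158,251)]: print('blk',won(f,*p,.034))
for p in[(274,138),(308,136)]: print('clevis',won(f,*p,.044))
print('knob',tri([wray(f,284,189),ray(s,456.3,196.2),ray(t,477.2,234.7)]), won(f,284,189,.098))
E
```

```text
hole [0.4887 0.1484 0.034 ]
blk [0.5093 0.1902 0.034 ]
blk [0.525  0.1082 0.034 ]
blk [0.4779 0.1016 0.034 ]
blk [0.4613 0.1842 0.034 ]
clevis [0.5901 0.0731 0.044 ]
clevis [0.5959 0.0438 0.044 ]
knob [0.5573 0.0538 0.0987] [0.5572 0.0542 0.098 ]
```

drive_tool([
  [1,[0.027,0.033,-0.04],[0,0,0]],
  [1,[0.027,0.033,-0.075],[0,0,0]],
  [1,[0.027,0.033,-0.108],[0,0,0]],
  [1,[0.027,0.033,-0.108],[0,0,0]],
  [1,[0.027,0.033,-0.108],[0,0,0]],
])

```text
time: 2.07
eef_pos: [0.5574, 0.0509, 0.1317]
tcp_rot: [0.997, 0.073, -0.004, 0.0]
ft_force: [0.3, -0.1, 1.6]
finger_gap: -0.002
finger_force: 0.0
```

drive_tool([
  [1,[0,0,-0.014],[0,0,0]],
  [1,[-0.006,-0.001,-0.022],[0,0,0]],
  [1,[-0.014,-0.002,-0.03],[0,0,0]],
  [1,[-0.02,-0.003,-0.036],[0,0,0]],
  [1,[-0.026,-0.004,-0.042],[0,0,0]],
  [1,[-0.031,-0.005,-0.05],[0,0,0]],
  [1,[-0.034,-0.006,-0.057],[0,0,0]],
  [1,[-0.036,-0.006,-0.062],[0,0,0]],
])

```text
time: 2.73
eef_pos: [0.5247, 0.0454, 0.0744]
tcp_rot: [0.997, 0.073, 0.002, 0.0]
ft_force: [-0.2, -1.3, 1.8]
finger_gap: 0.001
finger_force: 0.6
```

drive_tool([
  [1,[-0.001,0,-0.007],[0,0,0]],
  [1,[-0.002,0,-0.012],[0,0,0]],
  [1,[-0.002,0,-0.016],[0,0,0]],
  [1,[-0.002,0,-0.018],[0,0,0]],
  [1,[-0.002,0,-0.02],[0,0,0]],
  [1,[-0.002,0,-0.02],[0,0,0]],
])

```text
time: 3.23
eef_pos: [0.5219, 0.0463, 0.0536]
tcp_rot: [0.997, 0.074, -0.001, 0.0]
ft_force: [-4.3, -0.3, 8.0]
finger_gap: -0.001
finger_force: 4.1
```

drive_tool([
  [1,[0,0,-0.004],[0,0,0]],
  [1,[0,0,-0.004],[0,0,0]],
  [1,[0,0,-0.004],[0,0,0]],
])

```text
time: 3.48
eef_pos: [0.5221, 0.0463, 0.0529]
tcp_rot: [0.997, 0.074, -0.0, 0.0]
ft_force: [-12.2, -0.6, 23.5]
finger_gap: -0.0
finger_force: 11.9
```

drive_tool([
  [1,[0,0,0.04],[0,0,0]],
  [1,[0.03,0.03,0.08],[0,0,0]],
  [1,[0.06,0.06,0.11],[0,0,0]],
  [1,[0.08,0.09,0.14],[0,0,0]],
  [1,[0.08,0.09,0.15],[0,0,0]],
  [1,[0.08,0.09,0.15],[0,0,0]],
])

```text
time: 3.98
eef_pos: [0.6072, 0.1408, 0.2055]
tcp_rot: [0.997, 0.076, 0.007, -0.002]
ft_force: [-0.3, -0.6, 1.6]
finger_gap: 0.0
finger_force: 0.0
```

```bash
python3 - <<'E'
from h import *
np.set_printoptions(precision=4,suppress=True)
a=grab('scene','s1');b=grab('top','t1');w=grab('wrist','w2')
s=cv2.imread('pics/s1.png');t=cv2.imread('pics/t1.png');w=cv2.imread('pics/w2.png')
c=lambda i,x,y,w,h:cv2.resize(i[y:y+h,x:x+w],(400,300),interpolation=cv2.INTER_CUBIC)
cv2.imwrite('pics/c1.png',np.vstack([np.hstack([c(s,360,168,120,90),c(t,368,202,132,99)]),np.hstack([c(w,0,0,640,480),c(w,100,60,240,180)])]))
print(bot.get_obs()['eef_pos'])
E
```

```text
[0.602  0.1366 0.1975]
```

View pics/c1.png

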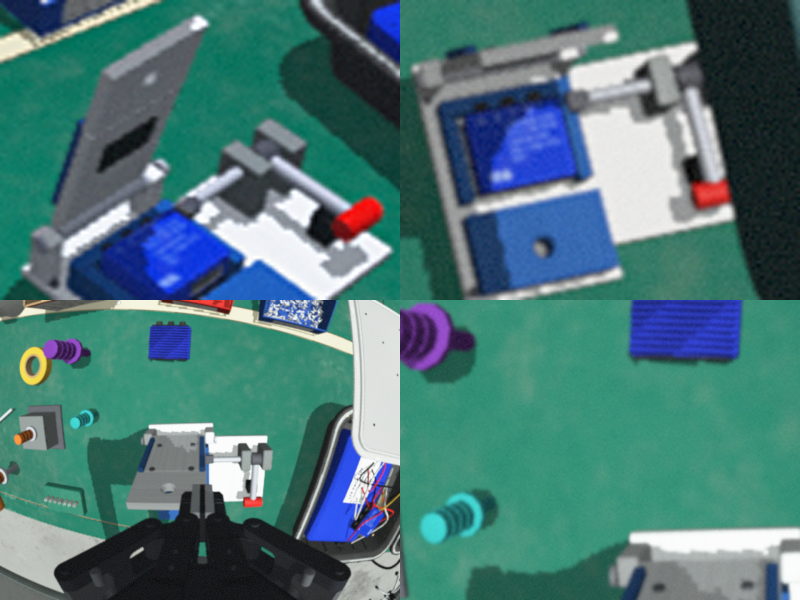

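The lever now lies level on its black stop, with the knob at crop (358,218). The lid is still upright. Next I go behind the lid.

drive_tool([
  [1,[0.03,0.035,0.01],[0,0,0]],
  [1,[0.03,0.035,0.01],[0,0,0]],
  [1,[0.03,0.035,0],[0,0,0]],
  [1,[0.028,0.035,-0.03],[0,0,0]],
  [1,[0.027,0.034,-0.045],[0,0,0]],
  [1,[0.027,0.034,-0.045],[0,0,0]],
  [1,[0.027,0.034,-0.045],[0,0,0]],
])

```text
time: 4.72
eef_pos: [0.6275, 0.169, 0.1511]
tcp_rot: [0.997, 0.073, -0.002, 0.0]
ft_force: [1.1, -0.5, 0.2]
finger_gap: -0.002
finger_force: 0.0
```

drive_tool([
  [1,[-0.025,-0.004,0],[0,0,0]],
  [1,[-0.034,-0.005,-0.001],[0,0,0]],
  [1,[-0.042,-0.007,-0.002],[0,0,0]],
  [1,[-0.05,-0.008,-0.003],[0,0,0]],
  [1,[-0.058,-0.009,-0.005],[0,0,0]],
  [1,[-0.066,-0.011,-0.008],[0,0,0]],
  [1,[-0.074,-0.012,-0.013],[0,0,0]],
  [1,[-0.081,-0.013,-0.018],[0,0,0]],
])

```text
time: 5.38
eef_pos: [0.5479, 0.1572, 0.1361]
tcp_rot: [0.997, 0.074, 0.001, 0.0]
ft_force: [0.6, -0.0, 1.0]
finger_gap: -0.0
finger_force: 0.4
```

drive_tool([
  [1,[-0.007,-0.001,-0.006],[0,0,0]],
  [1,[-0.014,-0.002,-0.012],[0,0,0]],
  [1,[-0.02,-0.003,-0.019],[0,0,0]],
  [1,[-0.025,-0.004,-0.026],[0,0,0]],
  [1,[-0.03,-0.005,-0.034],[0,0,0]],
  [1,[-0.034,-0.006,-0.042],[0,0,0]],
  [1,[-0.037,-0.006,-0.05],[0,0,0]],
  [1,[-0.039,-0.006,-0.056],[0,0,0]],
])

```text
time: 6.05
eef_pos: [0.5082, 0.1511, 0.0779]
tcp_rot: [0.997, 0.074, -0.001, 0.0]
ft_force: [-0.8, -0.1, -0.9]
finger_gap: -0.001
finger_force: 0.2
```

drive_tool([
  [1,[-0.001,0,-0.006],[0,0,0]],
  [1,[-0.002,0,-0.011],[0,0,0]],
  [1,[-0.002,0,-0.015],[0,0,0]],
  [1,[-0.002,0,-0.018],[0,0,0]],
  [1,[-0.002,0,-0.018],[0,0,0]],
  [1,[-0.002,0,-0.018],[0,0,0]],
])

```text
time: 6.55
eef_pos: [0.5073, 0.1514, 0.0615]
tcp_rot: [0.997, 0.074, 0.0, 0.0]
ft_force: [-0.7, -0.3, 1.1]
finger_gap: -0.002
finger_force: 0.7
```

drive_tool([
  [1,[0,0,0.04],[0,0,0]],
  [1,[0,0.01,0.08],[0,0,0]],
  [-1,[0,0.04,0.11],[0,0,0]],
  [-1,[0,0.08,0.14],[0,0,0]],
  [-1,[0,0.12,0.14],[0,0,0]],
  [-1,[0,0.16,0.14],[0,0,0]],
  [-1,[0,0.2,0.14],[0,0,0]],
  [-1,[0,0.235,0.14],[0,0,0]],
])

```text
time: 7.22
eef_pos: [0.5072, 0.3891, 0.2021]
tcp_rot: [0.997, 0.074, 0.001, -0.001]
ft_force: [0.9, -0.5, 0.2]
finger_gap: 0.85
finger_force: 0.0
```

drive_tool([
  [-1,[0,0,0],[0,0,0]],
  [-1,[0,0,0],[0,0,0]],
  [-1,[0,0,0],[0,0,0]],
])

```text
time: 7.47
eef_pos: [0.5072, 0.3862, 0.201]
tcp_rot: [0.997, 0.074, 0.0, 0.0]
ft_force: [0.8, 0.1, 0.0]
finger_gap: 0.997
finger_force: 0.0
```

```bash
python3 - <<'E'
from h import *
a=grab('scene','s2');b=grab('top','t2');f=grab('wrist','w3')
s=cv2.imread('pics/s2.png');t=cv2.imread('pics/t2.png');w=cv2.imread('pics/w3.png')
c=lambda i,x,y,w,h:cv2.resize(i[y:y+h,x:x+w],(400,300),interpolation=cv2.INTER_CUBIC)
cv2.imwrite('pics/c2.png',np.vstack([np.hstack([c(s,360,215,120,90),c(t,368,202,132,99)]),np.hstack([c(w,0,0,640,480),c(w,220,60,240,180)])]))
print(bot.get_obs()['eef_pos'],bot.get_obs()['time'])
E
```

```text
[0.50753469 0.38503363 0.2017405 ] 7.6167
```

View pics/c2.png

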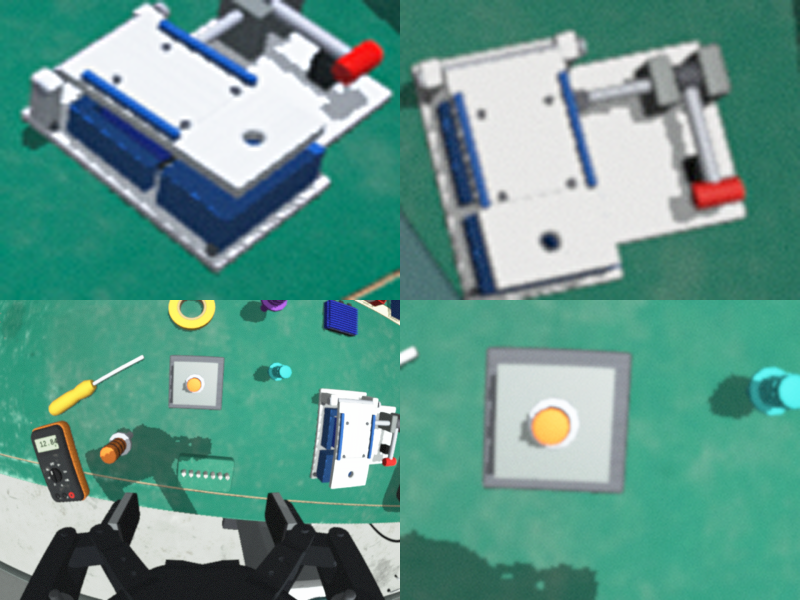

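The lid lies ajar over the driver, with its hole at scene (436.2,256.4) and top (417.5,281.5). The pin's top is at wrist (309.4,135.6).

```bash
python3 - <<'E'
from h import *
np.set_printoptions(precision=4,suppress=True)
s=load('s2');t=load('t2');f=load('w3')
print('pin',won(f,309.4,135.6,.079),tri([wray(f,309.4,135.6),ray(s,284,268),ray(t,266.3,233.8)]))
print('lidhole',onz(s,436.2,256.4,.0537),onz(t,417.5,281.5,.0537),tri([ray(s,436.2,256.4),ray(t,417.5,281.5)]))
E
```

```text
pin [0.5756 0.4041 0.079 ] [0.5751 0.4036 0.0811]
lidhole [0.4858 0.1502 0.0537] [0.4887 0.1493 0.0537] [0.4886 0.1481 0.0502]
```

drive_tool([
  [-1,[0.035,0.009,0],[0,0,0]],
  [-1,[0.068,0.018,-0.01],[0,0,0]],
  [-1,[0.068,0.018,-0.045],[0,0,0]],
  [-1,[0.068,0.018,-0.08],[0,0,0]],
  [-1,[0.068,0.018,-0.11],[0,0,0]],
  [-1,[0.068,0.018,-0.13],[0,0,0]],
  [-1,[0.068,0.018,-0.139],[0,0,0]],
  [-1,[0.068,0.018,-0.139],[0,0,0]],
])

```text
time: 8.28
eef_pos: [0.5739, 0.4022, 0.0591]
tcp_rot: [0.997, 0.073, -0.003, 0.001]
ft_force: [-0.5, -0.2, 0.4]
finger_gap: 1.0
finger_force: 0.0
```

drive_tool([
  [0.4,[0,0,0],[0,0,0]],
  [0.4,[0,0,0],[0,0,0]],
  [1,[0,0,0],[0,0,0]],
  [1,[0,0,0],[0,0,0]],
  [1,[0,0,0],[0,0,0]],
  [1,[0,0,0],[0,0,0]],
  [1,[0,0,0],[0,0,0]],
], newtons=80)

```text
time: 8.87
eef_pos: [0.5755, 0.4048, 0.0637]
tcp_rot: [0.997, 0.074, 0.001, -0.0]
ft_force: [-0.2, 0.9, 3.4]
finger_gap: 0.161
finger_force: 78.1
```

drive_tool([
  [1,[0,0,0.02],[0,0,0]],
  [1,[0,0,0.05],[0,0,0]],
  [1,[0,0,0.085],[0,0,0]],
  [1,[0,0,0.11],[0,0,0]],
  [1,[0,0,0.11],[0,0,0]],
  [1,[0,0,0.11],[0,0,0]],
])

```text
time: 9.37
eef_pos: [0.5759, 0.405, 0.175]
tcp_rot: [0.997, 0.074, 0.002, -0.001]
ft_force: [-0.0, -1.1, -2.1]
finger_gap: 0.159
finger_force: 78.3
```

```bash
python3 - <<'E'
from h import *
a=grab('scene','s3');f=grab('wrist','w4')
o=bot.get_obs();print(o['eef_pos'],o['tcp_rot'],o['ft_force'],o['finger_gap'])
P=o['eef_pos'];u,v=proj(a,P).astype(int)
c=lambda i,x,y,w,h:cv2.resize(i[y:y+h,x:x+w],(400,300),interpolation=cv2.INTER_CUBIC)
s=cv2.imread('pics/s3.png');w=cv2.imread('pics/w4.png');print(u,v)
cv2.imwrite('pics/c3.png',np.hstack([c(s,u-60,v-45,120,90),c(w,240,240,160,120)]))
E
```

```text
[0.57430489 0.40399699 0.17033295] [ 9.97266915e-01  7.38659518e-02 -1.40571273e-03  7.38860938e-04] [-0.14753175 -0.06750966 -2.15040428] 0.15719863404910825
280 229
```

View pics/c3.png

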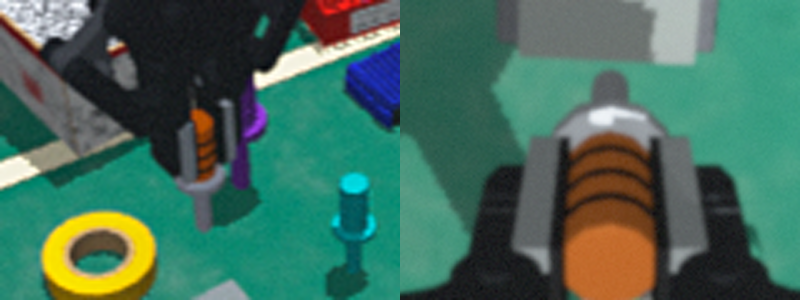

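drive_tool([
  [1,[-0.012,-0.036,0],[0,0,0]],
  [1,[-0.024,-0.072,0],[0,0,0]],
  [1,[-0.037,-0.108,0],[0,0,0]],
  [1,[-0.049,-0.144,0],[0,0,0]],
  [1,[-0.061,-0.18,0],[0,0,0]],
  [1,[-0.073,-0.215,0],[0,0,0]],
  [1,[-0.082,-0.24,0],[0,0,0]],
  [1,[-0.087,-0.255,-0.01],[0,0,0]],
])

```text
time: 10.13
eef_pos: [0.4867, 0.1467, 0.1616]
tcp_rot: [0.997, 0.073, -0.001, 0.001]
ft_force: [-0.2, -0.9, -0.0]
finger_gap: 0.159
finger_force: 78.4
```

drive_tool([
  [1,[0,0,-0.015],[0,0,0]],
  [1,[0,0,-0.03],[0,0,0]],
  [1,[0,0,-0.03],[0,0,0]],
  [1,[0,0,-0.03],[0,0,0]],
  [1,[0,0,-0.03],[0,0,0]],
])

```text
time: 10.55
eef_pos: [0.4877, 0.1494, 0.1317]
tcp_rot: [0.997, 0.074, -0.001, 0.0]
ft_force: [-0.5, -0.5, 0.1]
finger_gap: 0.162
finger_force: 78.4
```

```bash
python3 - <<'E'
from h import *
np.set_printoptions(precision=4,suppress=True)
f=load('w4');print('tip prev',won(f,323.2,270,.1703-.0535))
f=grab('wrist','w5');s=grab('scene','s4');t=grab('top','t4')
o=bot.get_obs();print(o['eef_pos'],o['tcp_rot'],o['ft_force'],o['time'])
c=lambda i,x,y,w,h:cv2.resize(i[y:y+h,x:x+w],(400,300),interpolation=cv2.INTER_CUBIC)
w=cv2.imread('pics/w5.png');s=cv2.imread('pics/s4.png');t=cv2.imread('pics/t4.png')
cv2.imwrite('pics/c4.png',np.vstack([np.hstack([c(s,380,195,120,90),c(t,368,220,120,90)]),np.hstack([c(w,0,0,640,480),c(w,240,180,160,120)])]))
E
```

```text
tip prev [0.5763 0.4041 0.1168]
[0.4886 0.1497 0.1331] [ 0.9973  0.0741  0.0007 -0.    ] [-0.7377  0.1964 -0.1572] 10.7
```

View pics/c4.png

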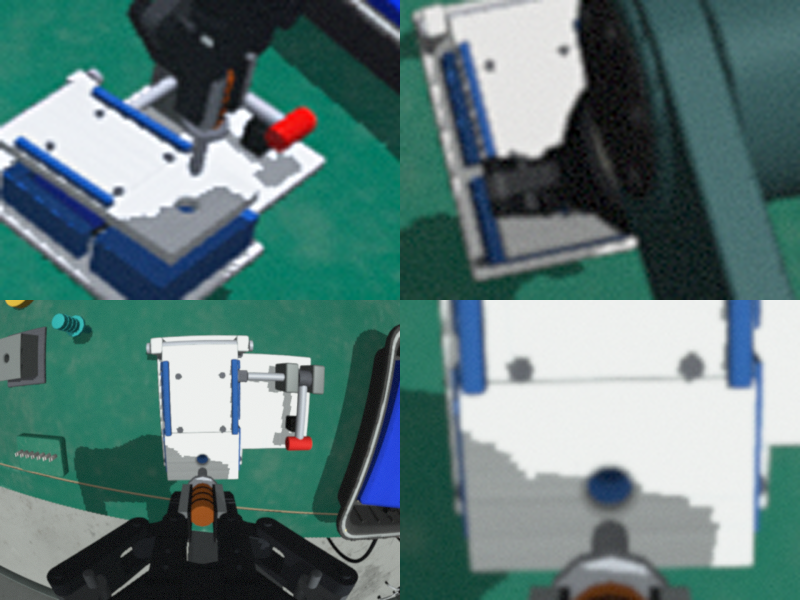

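The pin is held upright in front of the hole. In the wrist view the lid hole is at (324,254.8) and the pin's tip at about (324,270).

```bash
python3 - <<'E'
from h import *
np.set_printoptions(precision=4,suppress=True)
f=load('w5');print('hole',won(f,324,254.8,.0537),'tip',won(f,324,268.8,.0795),won(f,324,270.5,.0795))
s=load('s4');hs=(186/3.3333+380,205/3.3333+195);ts=(196/3.3333+380,173/3.3333+195)
print('scene hole',onz(s,*hs,.0537),'tip',onz(s,*ts,.0795))
E
```

```text
hole [0.4891 0.1487 0.0537] tip [0.4911 0.149  0.0795] [0.4901 0.1489 0.0795]
scene hole [0.486  0.151  0.0537] tip [0.4844 0.151  0.0795]
```

drive_tool([
  [1,[0,0,-0.01],[0,0,0]],
  [1,[0,0,-0.02],[0,0,0]],
  [1,[0,0,-0.028],[0,0,0]],
  [1,[0,0,-0.034],[0,0,0]],
  [1,[0,0,-0.039],[0,0,0]],
  [1,[0,0,-0.039],[0,0,0]],
])

```text
time: 11.2
eef_pos: [0.4869, 0.1492, 0.0914]
tcp_rot: [0.997, 0.074, -0.002, 0.0]
ft_force: [1.1, 0.6, -1.6]
finger_gap: 0.158
finger_force: 78.4
```

drive_tool([
  [1,[0,0,-0.004],[0,0,0]],
  [1,[0,0,-0.008],[0,0,0]],
  [1,[0,0,-0.012],[0,0,0]],
  [1,[0,0,-0.012],[0,0,0]],
])

```text
time: 11.53
eef_pos: [0.4875, 0.1493, 0.0804]
tcp_rot: [0.997, 0.074, -0.001, 0.0]
ft_force: [-1.1, -0.6, -0.5]
finger_gap: 0.156
finger_force: 78.4
```

drive_tool([
  [1,[0,0,-0.004],[0,0,0]],
  [1,[0,0,-0.008],[0,0,0]],
  [1,[0,0,-0.011],[0,0,0]],
  [1,[0,0,-0.014],[0,0,0]],
  [1,[0,0,-0.016],[0,0,0]],
  [1,[0,0,-0.016],[0,0,0]],
  [1,[0,0,-0.016],[0,0,0]],
])

```text
time: 12.12
eef_pos: [0.488, 0.1494, 0.0683]
tcp_rot: [0.997, 0.074, 0.0, 0.0]
ft_force: [-7.7, -2.1, 16.0]
finger_gap: 0.158
finger_force: 80.4
```

drive_tool([
  [1,[0,0,-0.002],[0,0,0]],
  [1,[0,0,-0.003],[0,0,0]],
  [1,[0,0,-0.003],[0,0,0]],
  [1,[0,0,-0.003],[0,0,0]],
  [1,[0,0,-0.003],[0,0,0]],
])

```text
time: 12.53
eef_pos: [0.4881, 0.1494, 0.068]
tcp_rot: [0.997, 0.074, 0.0, 0.0]
ft_force: [-13.0, -2.8, 28.1]
finger_gap: 0.158
finger_force: 81.5
```

```bash
python3 - <<'E'
from h import *
s=grab('scene','s5');t=grab('top','t5');f=grab('wrist','w6')
o=bot.get_obs();print(o['eef_pos'],o['ft_force'],o['finger_gap'],o['time'])
c=lambda i,x,y,w,h:cv2.resize(i[y:y+h,x:x+w],(400,300),interpolation=cv2.INTER_CUBIC)
w=cv2.imread('pics/w6.png');s=cv2.imread('pics/s5.png')
cv2.imwrite('pics/c5.png',np.vstack([np.hstack([c(s,370,205,100,75),c(s,200,120,320,240)]),np.hstack([c(w,0,0,640,480),c(w,240,200,160,120)])]))
E
```

```text
[0.48803302 0.14939682 0.06793829] [-13.94495134  -2.83032864  28.66511493] 0.1593929861766615 12.6833
```

View pics/c5.png

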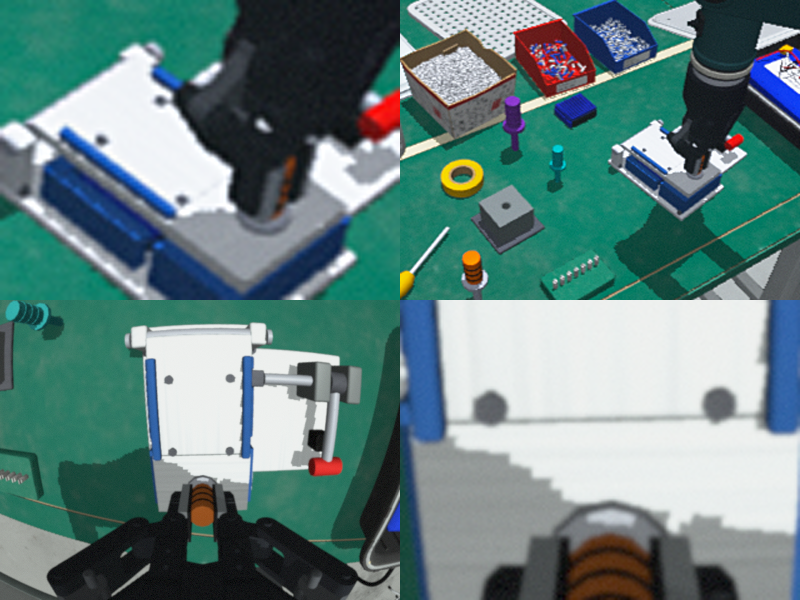

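The collar lies on the upper half and the halves are shut: the TCP is at 0.068 m, as expected, and stays there under a steady push of about 28 N. The lever is still shut and the bystanders look undisturbed, so I'm handing in.

```bash
python3 -c "
from station import job
print(job.finish_job())"
```

```text
the job is handed in; nothing more can be done
None
```

The clamp lever is shut and the upper half is closed. The pin is pushed through both halves to its collar and still gripped, pressed down at about 28 N. I handed the job in at about 12.7 s on the robot's clock; no verdict was returned.

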